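# Load a thinner jar into a one-way storage lane

## Task

Pick up the thinner jar, stand it in the open mouth of the one-way storage lane and let go of it. Then, with it standing on the lane floor (never lifted over the gate), push it in so that it opens the sprung gate itself, and go on until you feel the sprung buffer at the far end give a little: stop there, gently, before the buffer is squeezed to its end. Leave the jar upright in the bay with the gate sprung fully shut behind it, and everything else on the bench where it is.

Things in the scene. Friction and masses are not known exactly. Their poses are not given: they have to be found in the camera images.
- jar: Glass jar of thinner with a slightly narrower flat screw lid, closed, upright on the bench: 62 mm diameter body up to 68 mm, lid 57 mm diameter up to 78 mm, 0.15 to 0.29 kg. Origin at the centre of its underside, z up. Grip it across the body.
- lane: Low roofless aluminium lane fixed to the bench. Origin: bench surface, centre line, gate line; x from the mouth (robot side) to the bay, y left, z up. Floor top z 4 mm, x -110 to 205. Walls 3 mm thick, up to z 32 mm; inside, the mouth channel is y -34 to 34 mm (x -90 to 0, flared before that), the bay y -34 to 53 mm (x 0 to 184).
- mouth (a point): The spot on the lane floor where the jar's underside centre is first set down: 62 mm before the gate line on the centre line (lane x = -62 mm), at z = 4 mm; axes as the lane's.
- gate (a joint): Steel gate leaf, 31 mm from pin to rounded tip, 10 to 36 mm above the bench, on an upright pin (lane x 0, y 46 mm, 46 mm high). 0 rad = shut, partly across the lane, so that a jar cannot pass; swings only into the bay (+x), to 1.5 rad; a spring shuts it (at its tip 1.5 N to begin opening, 4.5 N fully open). It can shut once the jar's centre is about 60 mm past the gate line and no finger is in its way.
- buffer_mount: Upright plate 40 x 50 mm at the bay's end, origin at its foot, lane x 187 mm, y 0. Its rod bears a sprung rubber pad (26 mm across, 30 mm above the bench). The rod's setting is not measured: the jar first touches the pad with its centre 73 to 102 mm past the gate line. The pad gives 1 mm per 1.5 N, stroke 12 mm: press it with over 3 N for a moment, never over 17 N.
- tape_black: Bystander: roll of black tape, 66 mm diameter, 19 mm high, flat on the bench; origin under its centre.
- tape_masking: Bystander: roll of masking tape, 92 mm diameter, 26 mm high, flat on the bench; origin under its centre.
- dropper_1: Bystander: small bottle with a pointed spout, 48 mm diameter, 147 mm high; origin under its centre.
There are look-alikes about, which are no part of the job. There is more than one size of the jar; the one meant has the size given above.

How it is judged (in metres and radians):
On the way, in this order (a step that is already met when the one before it is completed fails the run):
1. the jar stands upright in the lane's mouth, on the floor before the gate, let go (x of jar in the frame of lane between -0.1 and -0.03 m and y of jar in the frame of lane between -0.012 and 0.012 m and z of jar in the frame of lane below 0.009 m and angle between jar's own z axis and vertical below 0.08 rad and contact force between the fingers and jar below 0.2 N and value of joint gate below 0.05 rad), for 0.2 s.
2. the jar, standing on the lane floor, pushes the gate open (value of joint gate above 0.6 rad and contact force between jar and gate above 0.3 N and z of jar in the frame of lane below 0.012 m and x of jar in the frame of lane above 0 m), for 0.05 s.
3. the jar, past the gate, is pressed against the sprung buffer with at least 3 N (contact force between jar and buffer_mount above 3 N and z of jar in the frame of lane below 0.012 m and x of jar in the frame of lane above 0.066 m), for 0.1 s.
At the end, for the whole second after the job is handed in: The jar stands upright (within 0.08 rad) and at rest on the lane floor inside the bay, its centre more than 66 mm past the gate line, and the gate is shut behind it (under 0.06 rad) (x of jar in the frame of lane above 0.066 m and y of jar in the frame of lane between -0.04 and 0.06 m and z of jar in the frame of lane below 0.009 m and angle between jar's own z axis and vertical below 0.08 rad and value of joint gate below 0.06 rad and linear speed of jar below 0.01 m/s); the robot touches nothing.
It fails at once if the buffer is pressed with more than 17 N (contact force between jar and buffer_mount above 17 N).
It fails at once if the jar is lifted over the gate or within the bay instead of sliding on the floor (x of jar in the frame of lane between 0.01 and 0.19 m and y of jar in the frame of lane between -0.08 and 0.09 m and z of jar in the frame of lane above 0.02 m).
It fails at once if the jar is tipped over (angle between jar's own z axis and vertical above 0.6 rad).
It fails at once if a bystander is moved by more than 25 mm (distance of any of tape_black, tape_masking, dropper_1 from where it was at the start of the episode above 0.025 m).
It also fails if it takes over 72 s, if anything falls off the work surface, if the arm or the gripper's body presses on something with over 40 N, if the wrist force passes 120 N, or if a joint passes its speed limit or range.

## Robot

A 7-joint arm with a two-finger parallel gripper is mounted at the origin on a cart in front of the work surface, level with it; the furniture and walls round the work are solid. World frame = base frame: x ahead of the robot, y to its left, z up, the work surface at z = 0. Lengths are in mm, angles in rad, forces in N, time in s.
With the tool pointing down it reaches from about 400 to 750 mm from the base axis. Payload 19.5 kg.
Tool frame: the origin (TCP) lies between the finger pads; the fingertips stand 17 mm ahead of it and the grasp point (between the pads) lies 2 mm behind it (robot.tcp_to_tips is the distance from the TCP to the fingertips, in mm); z points along the fingers, x is the direction in which the jaws open and shut, and the axes are right-handed (so a half turn about z gives the same grasp; the last joint's range is limited). The gripper opens to 85 mm and grips with 20 to 120 N. Pads are 22 mm wide; open, the fingers measure 114 mm over their backs; the gripper's body (76 mm by 85 mm) begins 54 mm behind the grasp point. The pads swing forward as they close: fully open they stand 13 mm farther back than shut.
Start: joints at [-1.247, 0.707, -0.028, 1.485, 0.022, 0.951, -0.075], TCP at [205.662, 536.936, 248.268] pointing down, gripper open.
Joint ranges: [-2.71, 2.71], [-0.32, 2.16], [-1.57, 1.52], [0, 2.45], [-1.46, 4.6], [0, 2.02], [-2.83, 2.83]. Speed limits (rad/s): [1.89, 1.89, 2.57, 2.57, 3.01, 3.01, 3.01].

## Interface

Orientations are given as a rotation vector (axis times angle).
In Python, from station import robot gives the robot as it stands. The module is installed in compiled form; this text tells all that it offers. Calls block until the motion is done:
- robot.move_to(position, orientation): joint-space move of the TCP to a pose.
- robot.servo_line(position, rotation=None, rate=150): straight line of the TCP; rotation=None keeps the orientation; rate is the mean speed in mm/s.
- robot.set_joints(angles): joint-space move.
- robot.move_gripper(opening, newtons=None): finger opening in mm; newtons is the grip in N (None keeps the last); returns when the fingers have stopped.
- robot.wait(seconds).
- robot.solve_ik(position, orientation): joint angles nearest the present ones, or None.
- robot.state(): the state.
- robot.snapshot(name): name is "scene" or "top" or "wrist"; returns a dict with "image" (480x640x3 uint8, red, green, blue), "z_map" (480x640 float32, mm along the optical axis (not along the pixel's ray), 0 where there is no reading), "fx", "fy", "cx", "cy" (pixels), "rvec" (rotation vector, rad) and "tvec" (3), from world to camera coordinates, as OpenCV has them. Camera axes: x right, y down, z forward; pixel columns grow to the right and rows downward; lengths in mm; the calibration is good to about 2 mm. A picture is of the moment at which its call begins.
A pose or a line that the arm cannot do raises robot.PlanningError and nothing moves.
- robot.job_done(): hands the job in, once; it reports no verdict.
The state is a dict: "clock": time; "joint_pos": joint angles; "joint_vel": joint speeds; "tau": joint torques, N m; "tcp_pos": TCP position; "eef_rot": TCP orientation; "force": force on the tool from outside, world axes, zero at the start; "ft_torque": the same for the moment, N m; "gripper_width": finger opening in mm.
Only numpy, scipy, OpenCV 4.12 (cv2) and the standard library are available. Lean on these libraries where they do the work, as an engineer would, in place of code of your own. Each camera call takes 0.05 s, during which the arm holds its last target. There are 200 camera calls.

## Working session

There is one attempt and no reset: what is moved stays moved. The work goes in short steps, each a Python script; the robot and the scene stay as the last script left them, time stands still between calls to the robot, and variables do not carry over. Pictures are saved under pics/ and viewed, about 8 in all and at most 12, crops included, and the job is handed in when it is done.

```bash
mkdir -p pics; python3 - <<'E'
from station import robot
import cv2,numpy as np
for n in("scene","top"):
    s=robot.snapshot(n); np.savez(f"{n}.npz",**s)
    cv2.imwrite(f"pics/{n}0.png",s["image"][:,:,::-1])
    print(n,s["fx"],s["cx"],s["cy"],s["rvec"],s["tvec"])
st=robot.state();print(st)
E
```

```text
scene 600.8361387935527 318.3395653082369 250.6097128376465 [ 1.93923658 -0.65604923  0.38025263] [-557.85416284  141.56751498 1426.35201825]
top 597.0166413557079 323.02918955499246 236.95407088781755 [ 2.17444105 -2.15578811  0.09502079] [-166.61108047  562.71302428 1315.37003761]
{'clock': 0.1, 'joint_pos': array([-1.24669766,  0.70698667, -0.02762305,  1.48491082,  0.02197666,
        0.95086973, -0.0754976 ]), 'joint_vel': array([-1.80349369e-04,  4.44532304e-04,  1.94630081e-03, -9.54217554e-04,
       -3.85343372e-06, -1.30213773e-03,  1.08810421e-04]), 'tau': array([ 6.43814856e-04, -8.84267092e+01,  1.23669684e+00, -2.36449885e+01,
        1.71662442e-02,  4.97195942e-03,  2.32822777e-05]), 'tcp_pos': array([205.59626662, 536.78289461, 247.91495424]), 'eef_rot': array([ 2.58802646e+00,  1.78005901e+00, -1.12991587e-03]), 'force': array([-0.67982257, -0.54697962, -1.22097652]), 'ft_torque': array([ 0.03523658, -0.04250782,  0.01195097]), 'gripper_width': 85.33618460078834}
```

View pics/top0.png

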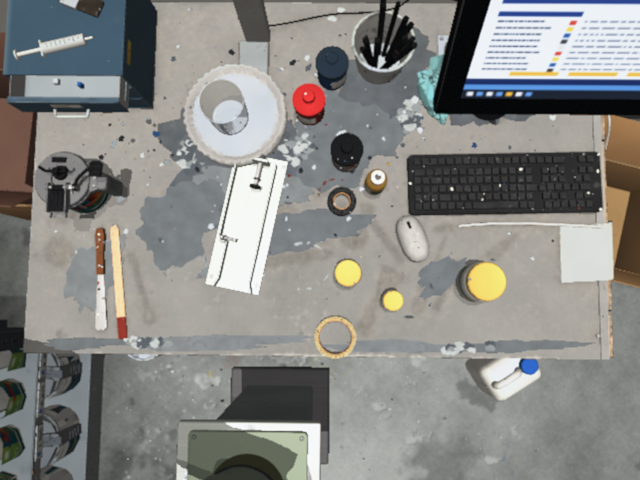

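View pics/scene0.png

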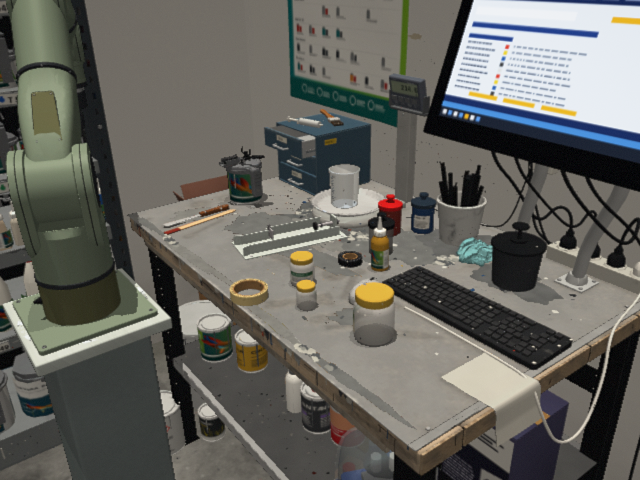

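Candidates (top view, yellow lids): medium (347,273), small (393,300), large (484,281). I'll measure lid diameters and the lane.

```bash
cat > h.py <<'E'
import numpy as np,cv2
def cam(s):
    R=cv2.Rodrigues(np.array(s["rvec"],float))[0];t=np.array(s["tvec"],float).ravel()
    K=np.array([[s["fx"],0,s["cx"]],[0,s["fy"],s["cy"]],[0,0,1.]]);return K,R,t
def ray(s,uv,z):
    "pixel(s) -> world points on the plane z"
    K,R,t=cam(s);uv=np.atleast_2d(np.array(uv,float))
    d=np.c_[uv,np.ones(len(uv))]@np.linalg.inv(K).T@R;o=-R.T@t
    return o+d*((z-o[2])/d[:,2])[:,None]
def proj(s,P):
    K,R,t=cam(s);p=(np.atleast_2d(P)@R.T+t)@K.T;return p[:,:2]/p[:,2:]
E
python3 - <<'E'
from h import *
s=np.load("top.npz");im=s["image"]
hsv=cv2.cvtColor(im,cv2.COLOR_RGB2HSV)
m=cv2.inRange(hsv,(18,110,120),(35,255,255))
for c in cv2.findContours(m,0,2)[0]:
    if cv2.contourArea(c)<150:continue
    c2=c.reshape(-1,2)
    (u,v),r=cv2.minEnclosingCircle(c2)
    if v<240 or v>310: continue
    for z in(60,78,140):
        p=ray(s,c2,z)[:,:2];(x,y),R=cv2.minEnclosingCircle(p.astype(np.float32));print((round(u),round(v)),z,round(x),round(y),"dia",round(2*R,1), "eq",round(2*np.sqrt(cv2.contourArea(p.astype(np.float32))/np.pi),1))
    zm=s["z_map"][int(v),int(u)];K,R,t=cam(s);print(" height",(R.T@(np.linalg.inv(K)@[u,v,1]*zm-t))[2])
big=cv2.resize(im[140:310,190:310],None,fx=4.5,fy=3.5,interpolation=cv2.INTER_CUBIC)
big=cv2.resize(im[145:305,195:305],None,fx=3.7*1,fy=3.7,interpolation=cv2.INTER_CUBIC)
t2=cv2.resize(im[185:333,320:420],None,fx=3.7,fy=3.7,interpolation=cv2.INTER_CUBIC)[:592]
b=np.zeros((592,800,3),np.uint8);b[:,:407]=big[:592,:407];b[:,430:800]=t2[:592,:370]
cv2.imwrite("pics/crop1.png",b[:,:,::-1])
# lane: white bright blob
m=cv2.inRange(im[140:310,190:310],(215,215,215),(255,255,255));
c=max(cv2.findContours(m,0,2)[0],key=cv2.contourArea).reshape(-1,2)+[190,140]
r=cv2.minAreaRect(c);print(r);bx=cv2.boxPoints(r);print(bx,ray(s,bx,4))
E
```

```text
(393, 300) 60 425 -314 dia 43.9 eq 41.5
(393, 300) 78 425 -312 dia 43.3 eq 41.0
(393, 300) 140 425 -306 dia 41.2 eq 39.0
 height 56.57130123812379
(486, 281) 60 467 -517 dia 84.6 eq 81.8
(486, 281) 78 467 -512 dia 83.5 eq 80.7
(486, 281) 140 465 -496 dia 79.4 eq 76.8
 height 113.02210732905947
(348, 272) 60 484 -216 dia 57.8 eq 55.1
(348, 272) 78 483 -216 dia 57.0 eq 54.4
(348, 272) 140 480 -214 dia 54.2 eq 51.8
 height 78.56233872404265Traceback (most recent call last):
  File "<stdin>", line 16, in <module>
ValueError: could not broadcast input array from shape (548,370,3) into shape (592,370,3)
```

The jar with a 57 mm lid at 78 mm height is the one at pixel (348,272). The small lid is 43 mm and the large one 83 mm.

```bash
python3 - <<'E'
from h import *
s=np.load("top.npz");im=s["image"]
f=3.7
b=np.zeros((592,800,3),np.uint8)
b[:,:407]=cv2.resize(im[145:305,195:305],(407,592),interpolation=cv2.INTER_CUBIC)
b[:,430:]=cv2.resize(im[180:340,320:420],(370,592),interpolation=cv2.INTER_CUBIC)
cv2.imwrite("pics/crop1.png",b[:,:,::-1])
print(proj(s,[[0,0,0],[205,537,248]]))
m=cv2.inRange(im[140:310,190:310],(205,205,205),(255,255,255));m=cv2.morphologyEx(m,cv2.MORPH_OPEN,np.ones((3,3)))
c=cv2.findContours(m,0,2)[0]
for k in c:
    if cv2.contourArea(k)>400:
        r=cv2.minAreaRect(k+[190,140]);bx=cv2.boxPoints(r);print(r,"\n",bx.round(),"\n",ray(s,bx,4).round(1)[:,:2])
E
```

```text
[[247.40819711 492.35675621]
 [-60.94316801 416.76342907]]
((216.03086853027344, 260.19940185546875), (11.692694664001465, 49.99376678466797), 12.994616508483887) 
 [[205. 283.]
 [216. 235.]
 [227. 237.]
 [216. 286.]] 
 [[458.4 106.7]
 [570.   84.1]
 [564.2  57.7]
 [452.7  80.6]]
((249.16392517089844, 223.08782958984375), (48.26808547973633, 136.859130859375), 12.652557373046875) 
 [[211. 285.]
 [241. 151.]
 [288. 162.]
 [258. 295.]] 
 [[455.6  93.1]
 [765.5  31.9]
 [741.3 -78. ]
 [432.6 -14.6]]
((234.0, 147.5), (15.0, 62.0), 90.0) 
 [[203. 140.]
 [265. 140.]
 [265. 155.]
 [203. 155.]] 
 [[791.2 120.3]
 [792.1 -24.4]
 [756.5 -25. ]
 [755.6 119.2]]
```

View pics/crop1.png

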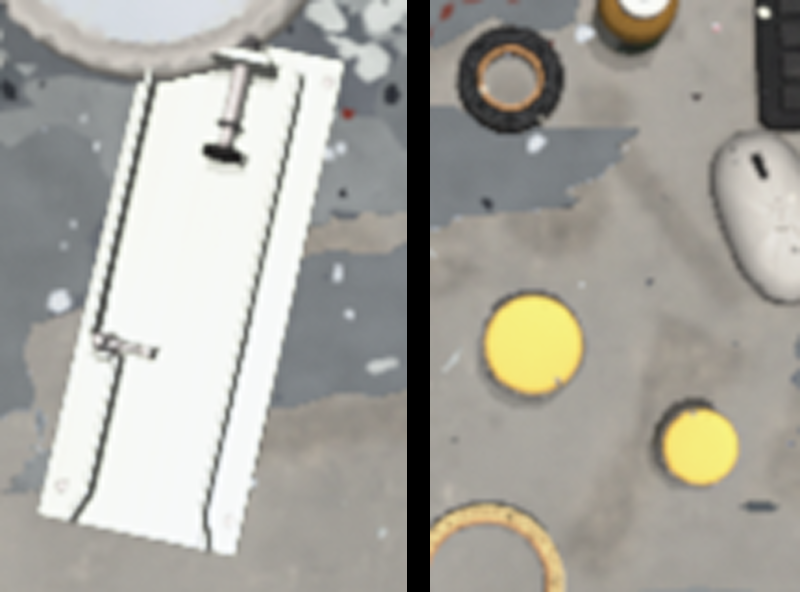

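The crop shows the chosen jar at (348,272), clearly larger than its neighbour (393,300). In the lane, the gate leaf runs from about (222,238) to (237,240) and the pad is near (255,187). Next I'll take a wrist picture above the lane.

```bash
cat >> h.py <<'E'
def rot(deg):
    a=np.radians(deg);R=np.array([[np.cos(a),np.sin(a),0],[np.sin(a),-np.cos(a),0],[0,0,-1.]])
    return cv2.Rodrigues(R)[0].ravel()
E
python3 - <<'E'
from h import *
from station import robot
robot.move_to([510,20,330],rot(78.6))
robot.wait(.2)
s=robot.snapshot("wrist");np.savez("w1.npz",**s)
cv2.imwrite("pics/w1.png",s["image"][:,:,::-1])
st=robot.state();print(st["clock"],st["tcp_pos"],st["joint_pos"],st["force"])
u=np.array([.981,-.197]);n=np.array([.197,.981]);g=np.array([550,8.])
for x,y,z in[(0,0,4),(-62,0,4),(0,46,46),(0,15,36),(-90,-34,32),(184,-34,32),(-110,0,4)]:
    print((x,y,z),proj(s,np.r_[g+u*x+n*y,z]).round())
print("cam",-cam(s)[1].T@cam(s)[2])
E
```

```text
2.5167 [509.99487272  20.34317312 329.94553463] [-0.03780395  0.51771331 -0.1135054   1.57010033  0.06430612  1.05752799
  1.2041954 ] [ 0.75539611 -0.62805884  0.64103236]
(0, 0, 4) [[316. 223.]]
(-62, 0, 4) [[316. 167.]]
(0, 46, 46) [[362. 234.]]
(0, 15, 36) [[331. 231.]]
(-90, -34, 32) [[281. 141.]]
(184, -34, 32) [[287. 383.]]
(-110, 0, 4) [[316. 119.]]
cam [438.75787484  35.53810336 456.60448684]
```

View pics/w1.png

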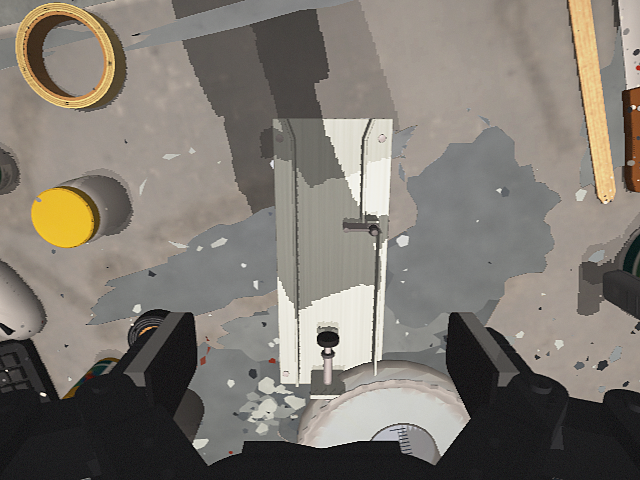

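The wrist view shows the lane with gate pin at (374,230), near floor edge at v=119, pad at (327,338); the jar is at (63,217). I'll enlarge the mouth to place the walls.

```bash
python3 - <<'E'
from h import *
s=np.load("w1.npz");im=s["image"]
b=cv2.resize(im[110:250,265:400],None,fx=4,fy=4,interpolation=cv2.INTER_NEAREST)
b=cv2.convertScaleAbs(b,alpha=1.3)
cv2.imwrite("pics/w1c.png",b[:,:,::-1])
g=cv2.cvtColor(im,cv2.COLOR_RGB2GRAY)
for v in(160,180,200,260,300,340):print(v,"R",list(zip(range(290,304),g[v,290:304])) if 0 else (290,g[v,290:304].tolist()),"L",(356,g[v,356:382].tolist()))
E
```

```text
160 R (290, [170, 149, 97, 104, 95, 74, 96, 112, 110, 110, 110, 108, 108, 107]) L (356, [219, 219, 220, 226, 206, 122, 58, 138, 211, 212, 207, 218, 217, 213, 212, 216, 218, 220, 217, 214, 213, 214, 213, 211, 226, 242])
180 R (290, [163, 148, 131, 151, 127, 57, 117, 163, 156, 154, 154, 150, 151, 155]) L (356, [240, 240, 240, 249, 232, 49, 82, 209, 248, 222, 224, 241, 240, 238, 238, 240, 240, 240, 240, 239, 239, 239, 238, 238, 239, 240])
200 R (290, [162, 147, 128, 146, 138, 88, 76, 127, 158, 153, 152, 151, 147, 150]) L (356, [254, 248, 248, 239, 139, 44, 180, 249, 230, 224, 242, 240, 238, 238, 239, 240, 240, 239, 240, 240, 239, 239, 239, 240, 240, 240])
260 R (290, [152, 154, 155, 145, 145, 131, 86, 77, 123, 150, 143, 144, 145, 141]) L (356, [148, 147, 149, 149, 152, 152, 149, 149, 146, 146, 149, 148, 150, 149, 147, 146, 150, 151, 149, 115, 69, 70, 100, 136, 182, 234])
300 R (290, [134, 141, 147, 135, 126, 141, 124, 70, 114, 154, 141, 135, 142, 137]) L (356, [232, 234, 236, 237, 235, 232, 231, 230, 231, 234, 233, 233, 233, 234, 231, 233, 244, 224, 69, 64, 85, 202, 244, 209, 211, 237])
340 R (290, [234, 233, 231, 233, 219, 204, 236, 196, 77, 204, 243, 231, 228, 229]) L (356, [231, 233, 234, 230, 229, 228, 228, 232, 231, 229, 230, 231, 230, 228, 238, 228, 112, 62, 56, 166, 239, 227, 224, 234, 236, 236])
```

View pics/w1c.png

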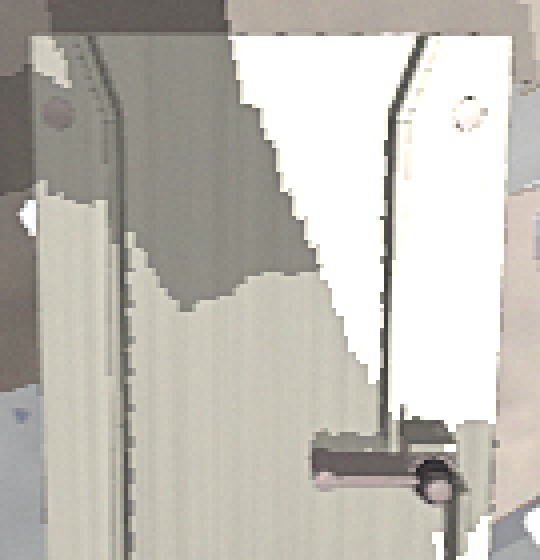

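```bash
cat > lane.py <<'E'
from h import *
s=np.load("w1.npz")
Rp=ray(s,[(295.3,160),(295.3,180),(295.7,200),(296.7,260),(297.3,300),(298.2,340)],18)[:,:2]
Lm=ray(s,[(362.0,160),(361.4,180),(360.9,200)],18)[:,:2]
Lb=ray(s,[(376.6,260),(375,300),(373.2,340)],18)[:,:2]
# common direction, offsets per wall: least squares on y = a*x + b_i
A=np.zeros((12,4));y=np.r_[Rp[:,1],Lm[:,1],Lb[:,1]];A[:,0]=np.r_[Rp[:,0],Lm[:,0],Lb[:,0]]
A[:6,1]=1;A[6:9,2]=1;A[9:,3]=1
q,res,_,_=np.linalg.lstsq(A,y,rcond=None);th=np.arctan(q[0])
u=np.array([np.cos(th),np.sin(th)]);n=np.array([-u[1],u[0]])
offs=q[1:]*np.cos(th)            # wall offsets along n
yc=(offs[0]+offs[1])/2
pin=ray(s,(374.5,232),46)[0,:2];edge=ray(s,[(276,119.3),(390,119.3)],4)[:,:2]
x0=pin@u
g=u*x0+n*yc
def W(x,y,z):return np.r_[g+u*x+n*y,z]
if __name__=="__main__":
    print("th",np.degrees(th),"resid",(A@q-y).round(1),"widths",offs-yc,"pin y",pin@n-yc,"x0 pin",x0,"x0 edge",edge@u+110)
    t=np.load("top.npz")
    print("g",g,"in top px pin",proj(t,W(0,46,46)),"edge mid",proj(t,W(-110,0,4)))
E
python3 lane.py
```

```text
th -11.38831014572867 resid [-0.2  0.1  0.1  0.   0.1 -0.2 -0.   0.  -0.  -0.1 -0.1  0.1] widths [-34.12571366  34.12571366  53.0754575 ] pin y 46.01389980249277 x0 pin 535.7735045736614 x0 edge [537.55655281 537.45032418]
g [550.75291204  20.94578349] in top px pin [[220.34585202 237.2068558 ]] edge mid [[232.63805721 290.34782621]]
```

Lane fit agrees with the given dimensions to 0.1 mm. Now I'll grasp the jar.

```bash
python3 - <<'E'
from lane import *
from station import robot
im=s["image"];m=cv2.inRange(cv2.cvtColor(im,cv2.COLOR_RGB2HSV),(18,110,120),(35,255,255))
m[:,:20]=0;m[:170]=0;m[:,110:]=0
c=max(cv2.findContours(m,0,2)[0],key=cv2.contourArea).reshape(-1,2)
(x,y),r=cv2.minEnclosingCircle(ray(s,c,78)[:,:2].astype(np.float32));print("jar wrist",x,y,r)
J=np.array([483.,-216]);
if np.hypot(x-J[0],y-J[1])<12: J=(J+[x,y])/2
else: raise SystemExit
o=rot(np.degrees(th)+90)
robot.move_to([*J,190],o);robot.servo_line([*J,49],rate=120)
print(robot.state()["force"])
robot.move_gripper(55,30);robot.wait(.2)
st=robot.state();print(st["clock"],st["gripper_width"],st["force"],st["tcp_pos"])
robot.servo_line([*J,130],rate=100)
st=robot.state();print(st["clock"],st["gripper_width"],st["force"])
p=robot.snapshot("wrist");cv2.imwrite("pics/grip.png",p["image"][:,:,::-1])
E
```

```text
jar wrist 481.1592102050781 -214.57986450195312 28.54389190673828
[-0.32012904 -0.98710173  0.13932735]
5.4833 60.15149558948642 [-1.8088038  -0.45535872 12.0909846 ] [ 482.21767801 -215.55166306   49.68521609]
6.4417 59.696815850897686 [ 0.52409428 -0.77313357 -2.42349185]
```

View pics/grip.png

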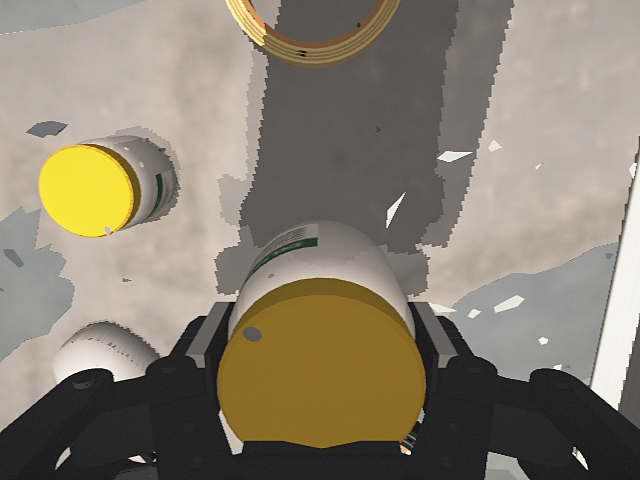

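The jar is held squarely between the pads with the lid below. Carrying it to the mouth and lowering with force checks.

```bash
python3 - <<'E'
from lane import *
from station import robot
o=rot(np.degrees(th)+90)
robot.move_to(W(-62,0,130),o);robot.servo_line(W(-62,0,90),rate=80);robot.wait(.2)
f0=robot.state()["force"];print("f0",f0)
for z in np.arange(86,52.9,-1.5 if 0 else -3).tolist()+[53.5,53,52.5]:
    robot.servo_line(W(-62,0,z),rate=25)
    st=robot.state();d=st["force"]-f0
    print(round(z,1),st["tcp_pos"][2].round(1),[round(float(v),1) for v in(d[:2]@u,d[:2]@n,d[2])])
    if np.abs(d).max()>4: print("contact");break
p=robot.snapshot("wrist");np.savez("w2.npz",**p);cv2.imwrite("pics/w2.png",p["image"][:,:,::-1])
t=robot.snapshot("scene");cv2.imwrite("pics/s2.png",cv2.resize(t["image"][180:330,190:390],(800,600))[:,:,::-1])
print(robot.state()["clock"])
E
```

```text
f0 [ 0.56179093  0.63914353 -2.78880333]
86.0 85.8 [0.1, -0.3, 1.0]
83.0 82.9 [-1.2, -1.0, 0.1]
80.0 79.9 [-0.8, -1.0, 0.5]
77.0 76.8 [-0.5, -0.5, 0.2]
74.0 73.9 [-0.3, 0.1, 0.4]
71.0 70.9 [-0.7, -1.1, 0.6]
68.0 67.9 [-1.3, -1.4, -1.0]
65.0 64.9 [-0.5, -0.5, 0.5]
62.0 61.9 [-0.9, -1.0, 0.1]
59.0 58.9 [-0.6, -0.5, 0.7]
56.0 55.8 [-1.3, -0.1, 0.9]
53.0 53.4 [-1.9, -1.7, 13.7]
contact
11.6583
```

View pics/s2.png

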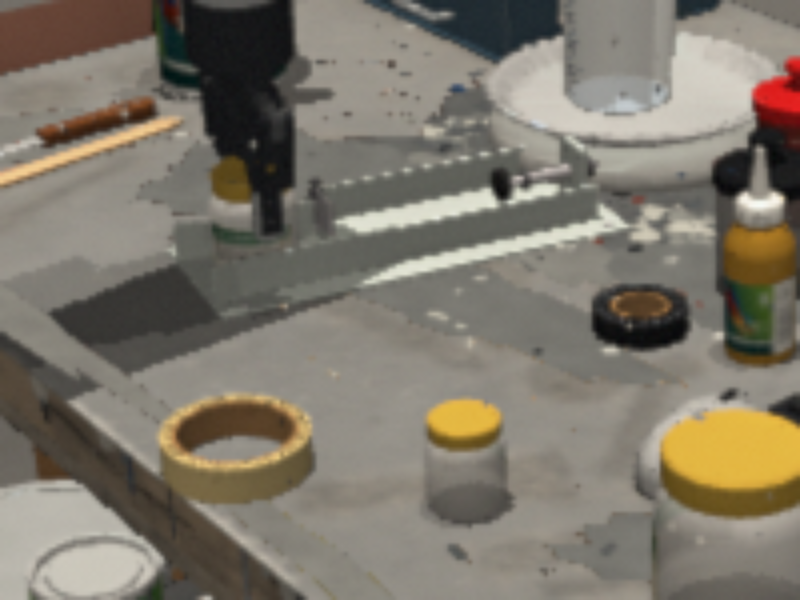

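The jar stands in the mouth between the walls; contact came at 53.4 mm, which matches the floor height. Releasing, retreating and checking its pose.

```bash
cat >> lane.py <<'E'
def jarpos(s,zt):
    "lane x,y of the lid centre (lid height zt) from yellow blob nearest the lane"
    m=cv2.inRange(cv2.cvtColor(s["image"],cv2.COLOR_RGB2HSV),(18,110,70),(35,255,255))
    best=[]
    for c in cv2.findContours(m,0,2)[0]:
        if cv2.contourArea(c)<150: continue
        P=ray(s,c.reshape(-1,2),zt)[:,:2];(x,y),r=cv2.minEnclosingCircle(P.astype(np.float32))
        d=np.array([x,y])-g
        if abs(d@n)<60 and 20<r<40: best.append((round(d@u,1),round(d@n,1),round(r,1)))
    return best
E
python3 - <<'E'
from lane import *
from station import robot
o=rot(np.degrees(th)+90)
robot.move_gripper(85);robot.wait(.3)
robot.servo_line(W(-62,0,190),rate=120)
robot.servo_line(W(-130,0,190),rate=150)
p=robot.snapshot("wrist");print(jarpos(p,82),jarpos(robot.snapshot("top"),82))
robot.move_gripper(0)
p=robot.snapshot("wrist");cv2.imwrite("pics/w3.png",p["image"][:,:,::-1]);print(jarpos(p,82))
st=robot.state();print(st["clock"],st["gripper_width"],st["force"])
E
```

```text
[(np.float64(-66.3), np.float64(0.6), 30.8)] [(np.float64(-61.7), np.float64(0.4), 27.9)]
[]
15.1417 -0.06102574545258896 [-0.71004557  0.85204637  0.83320752]
```

View pics/w3.png

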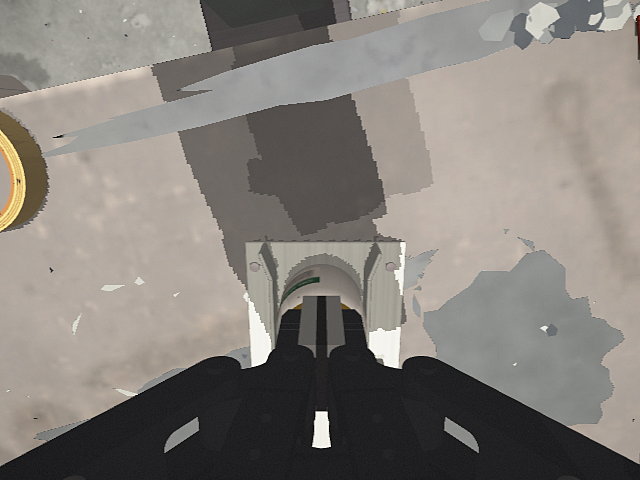

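The jar stands at lane (-62, 0.5), fingers closed behind it. Starting the push: descend behind it, then advance under force watch to about jar x = 66.

```bash
cat > push.py <<'E'
from lane import *
from station import robot
def F(k=4):
    a=[]
    for _ in range(k): a.append(robot.state()["force"]);robot.wait(.02)
    return np.mean(a,0)
def tx(): return (robot.state()["tcp_pos"][:2]-g)@u
E
python3 - <<'E'
from push import *
robot.servo_line(W(-130,0,60),rate=120);robot.servo_line(W(-130,0,37),rate=40);robot.wait(.2)
f0=F(8);np.save("f0.npy",f0);print("f0",f0,robot.state()["tcp_pos"])
for x in np.arange(-118,22,4):
    robot.servo_line(W(x,0,37),rate=40)
    d=F(2)-f0;print(int(x),[round(float(v),1) for v in(d[:2]@u,d[:2]@n,d[2])],end=" ")
    if np.abs(d).max()>13: print("STOP");break
print("\n",tx(),robot.state()["clock"])
print(jarpos(robot.snapshot("top"),82))
t=robot.snapshot("scene");cv2.imwrite("pics/s3.png",cv2.resize(t["image"][190:310,220:380],(800,600))[:,:,::-1])
t=robot.snapshot("top");cv2.imwrite("pics/t3.png",cv2.resize(t["image"][140:300,190:310],(450,600))[:,:,::-1])
E
```

```text
f0 [ 0.04219041 -0.0249871   0.02437806] [423.35749753  46.62596856  37.10911648]
-118 [0.1, -0.3, -0.6] -114 [-0.4, 0.2, 0.2] -110 [-0.6, -0.3, -0.0] -106 [-0.2, 0.2, -0.0] -102 [0.2, -0.0, -0.3] -98 [-0.9, -0.5, 0.6] -94 [-0.6, 0.3, -0.4] -90 [-0.7, 0.3, -0.9] -86 [-0.1, 0.2, -0.1] -82 [-0.1, 0.2, -0.2] -78 [-0.4, 0.6, 0.2] -74 [-0.1, 0.1, -0.2] -70 [0.5, 0.3, -0.4] -66 [-0.6, -0.4, -0.3] -62 [-1.5, -1.0, -0.1] -58 [-1.5, -1.1, 0.5] -54 [-2.6, -1.4, 0.1] -50 [-2.6, -1.9, 0.4] -46 [-7.3, -3.9, 2.5] -42 [-9.7, -6.0, 4.9] -38 [-10.3, -7.8, 4.2] -34 [-5.7, -3.2, -1.1] -30 [-5.3, -3.6, 0.2] -26 [-3.5, -3.0, 0.4] -22 [-2.6, -1.9, -0.6] -18 [-0.2, 0.3, 0.1] -14 [-1.5, 1.1, 1.7] -10 [-8.1, 2.6, 7.8] -6 [-2.1, 1.7, 0.7] -2 [-1.2, -0.4, -0.0] 2 [-0.9, 0.4, 0.1] 6 [-0.4, -0.2, -0.3] 10 [-1.5, -0.3, -0.0] 14 [-1.5, -0.3, -0.3] 18 [-1.1, 0.1, -0.4] 
 17.9929051545079 27.55
[]
```

View pics/s3.png

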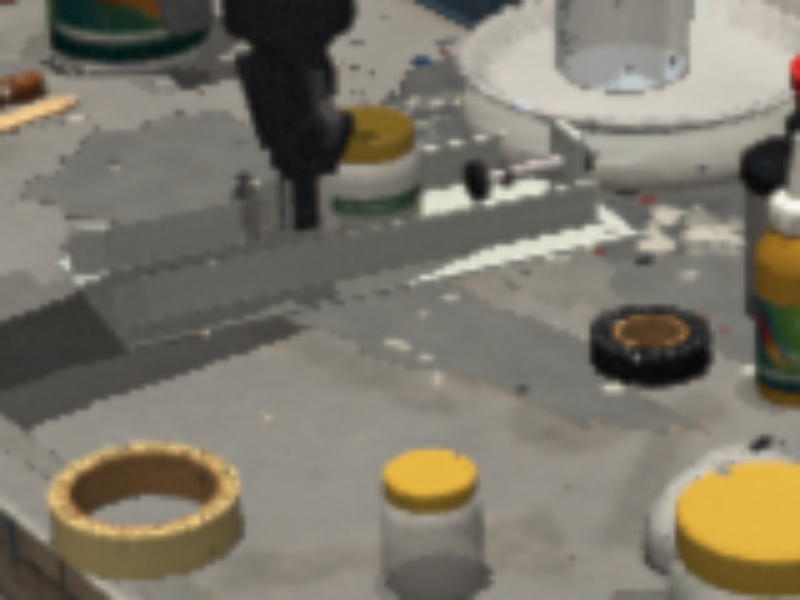

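The jar is upright in the bay, past the gate (about x=60), and sliding at about 1.2 N. Going on in 1 mm steps until the buffer gives.

```bash
python3 - <<'E'
from push import *
f0=np.load("f0.npy")
x=18.0
while x<72:
    x+=1;robot.servo_line(W(x,0,37),rate=20)
    d=F(3)-f0;fx=d[:2]@u
    print(round(x),[round(float(v),1) for v in(fx,d[:2]@n,d[2])],end=" ")
    if fx<-7.0: 
        robot.wait(.15);d=F(6)-f0;fx=d[:2]@u;print("re",round(fx,1))
        if fx<-6.3: break
print("\n",tx(),robot.state()["clock"])
robot.wait(.2)
t=robot.snapshot("scene");cv2.imwrite("pics/s4.png",cv2.resize(t["image"][190:310,220:380],(800,600))[:,:,::-1])
E
```

```text
19 [-2.6, -0.6, 2.1] 20 [-2.1, 0.2, 1.4] 21 [-1.7, -0.4, 1.4] 22 [-1.9, 0.0, 0.8] 23 [-1.6, -0.0, 0.5] 24 [-1.2, -0.1, 1.0] 25 [-1.5, -0.1, 0.6] 26 [-1.7, 0.0, 0.9] 27 [-2.0, -0.5, 0.1] 28 [-1.8, -0.6, 0.6] 29 [-1.5, 0.2, 0.6] 30 [-2.1, 0.1, 0.3] 31 [-1.6, 0.0, 0.7] 32 [-1.3, -0.0, 0.7] 33 [-1.4, 0.2, 0.8] 34 [-1.9, 0.1, 0.5] 35 [-1.7, 0.1, 0.8] 36 [-1.5, 0.2, 0.3] 37 [-1.6, -0.2, 0.7] 38 [-1.3, -0.1, 1.3] 39 [-1.4, -0.4, 0.7] 40 [-1.7, -0.3, 0.4] 41 [-1.4, 0.0, 0.0] 42 [-1.4, 0.1, 0.5] 43 [-1.8, -0.5, 0.4] 44 [-1.3, -0.2, 0.6] 45 [-1.7, 0.2, 0.4] 46 [-1.5, 0.2, 0.6] 47 [-1.7, -0.1, -0.1] 48 [-0.9, -0.3, 0.8] 49 [-1.2, -0.1, 0.1] 50 [-1.5, 0.2, 0.7] 51 [-1.7, 0.1, 0.4] 52 [-1.6, -0.4, 0.1] 53 [-1.1, -0.1, 0.5] 54 [-1.2, -0.1, 1.0] 55 [-1.6, -0.3, 0.5] 56 [-3.3, -0.5, 1.8] 57 [-4.5, -0.0, 2.1] 58 [-6.6, 0.0, 2.8] 59 [-7.5, -0.3, 3.8] re -8.0

 58.46264778194075 40.25
```

View pics/s4.png

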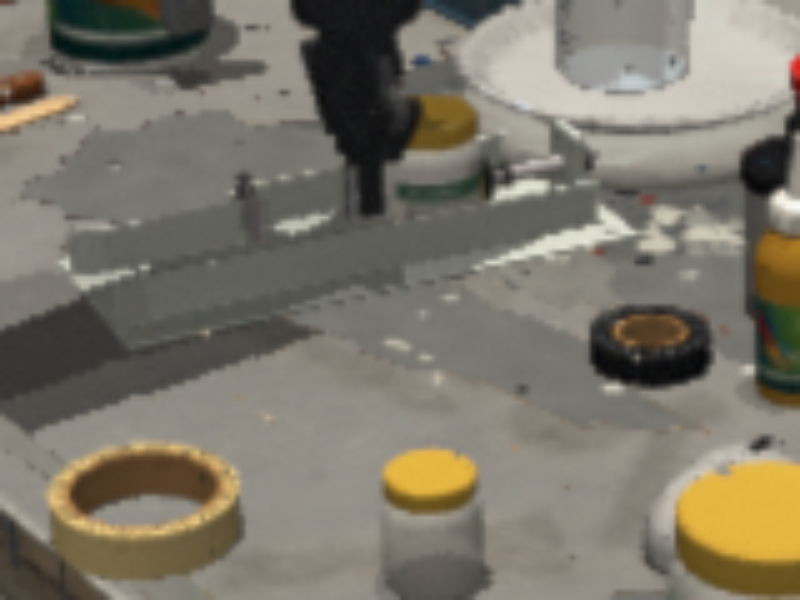

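The force rises about 1.5 N/mm from x=55, settling at about 6.5 N over sliding friction: the buffer has given about 4 mm. Backing off gently, lifting out and checking.

```bash
python3 - <<'E'
from push import *
robot.servo_line(W(46,0,37),rate=15);robot.servo_line(W(46,0,190),rate=100)
robot.servo_line(W(-90,0,300),rate=150);robot.wait(.3)
p=robot.snapshot("wrist");t=robot.snapshot("top");s0=np.load("top.npz")
print("jar",jarpos(p,82),jarpos(t,82))
b=np.zeros((520,800,3),np.uint8)
pc=proj(p,W(50,0,20))[0].astype(int);y0=max(0,pc[1]-100);x0=max(0,pc[0]-77)
b[:,:390]=cv2.resize(p["image"][y0:y0+200,x0:x0+150],(390,520));b[:,400:]=cv2.resize(t["image"][140:300,190:313],(400,520))
cv2.imwrite("pics/end.png",b[:,:,::-1])
for nm,(a,c) in dict(tapeb=(325,185),tapem=(310,312),drop=(362,165)).items():
    print(nm,cv2.phaseCorrelate(*[np.float32(cv2.cvtColor(k["image"][c:c+45,a:a+50],cv2.COLOR_RGB2GRAY)) for k in(s0,t)]))
st=robot.state();print(st["clock"],st["force"])
E
```

```text
jar [] [(np.float64(97.6), np.float64(-4.5), 29.0)]
tapeb ((0.010771381855729345, 0.5527339761589474), 1.0018496674431694)
tapem ((-0.009763480851582074, 0.4803102421972625), 0.9946217870712281)
drop ((0.05045002928115849, 0.49985862292470173), 0.9890695121553209)
44.9167 [ 0.34967269 -0.20891877  0.08480658]
```

View pics/end.png

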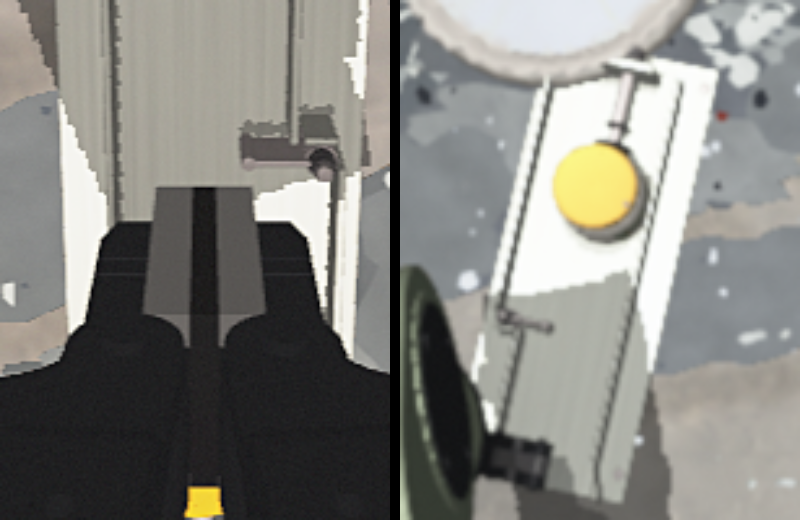

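The gate leaf lies straight across the lane (shut), as it did at the start. The jar is upright at lane x≈98 mm, y≈-4 mm, the bystanders haven't moved, and the robot is clear.

```bash
python3 -c "
from station import robot
robot.job_done()"
```

```text
the job is handed in; nothing more can be done
```

I put the right jar (57 mm lid, 78 mm high) down in the lane's mouth at about lane x -62 mm, y 0.5 mm, and let go of it. With closed fingers I then slid it along the floor through the sprung gate and on to the buffer. The job was handed in at about 45 s.

- **Buffer:** it began to give with the tool at lane x 55 mm, and the force rose by about 1.5 N per mm. I stopped at about 8 N in all, roughly 6.5 N of it on the buffer, then backed off slowly.
- **Final state:** the last pictures show the jar upright at about lane x 98 mm, y -4 mm, with the gate leaf straight across and shut. The bystanders show no shift beyond about 0.5 px (1 mm), and the robot touches nothing.
- **Not checked or unclear:** I did not measure the gate angle. The final wrist picture hid the jar behind the gripper, so the jar's end position comes from the top camera alone. During the push there was a brief unexplained catch of about 8 N with the tool at lane x -10 mm, probably as the jar cleared the gate; it passed by itself. After release, the wrist and top cameras disagreed by about 5 mm on the jar's x, which is well within tolerance.

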